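# Push the dish back off the scale's keys and tare

### The job

The brown dish was set down too far forward on the kitchen scale, so that it hangs over the display and crowds the keys. With the fingertips push the dish gently back to the middle of the steel platform, never lifting it, then, no longer touching the dish, lightly press the long tare key (the middle one of the three) right down, and draw the hand away. Leave the two round keys alone, do not shift the scale, and leave everything else on the counter where it stands.

Things in the scene. Friction and masses are not known exactly. Their poses are not given: they have to be found in the camera images.
- scale: Flat white digital kitchen scale, loose on rubber feet, 1.1 kg, 240 mm (own x) by 180 mm (own y), housing top 22 mm above the counter. Origin: centre of its underside; z up; own +x points to its front, the key panel. From back to front: square steel platform, flat display (own x 53 to 79 mm), then a row across the panel at own x = 99 mm of three grey keys: round, long, round
- platform_mid (a point): The middle of the steel platform's top face, at (-35, 0, 30) mm in the scale's frame (30 mm above the counter); the dish belongs with its centre here. The platform measures 160 mm along the scale's x (own x -115 to +45 mm) by 172 mm along y
- dish: Round brown ceramic dish, 0.3 to 0.6 kg, loose, upright on the scale: foot dia. 112 mm, flared wall, rim outer dia. 144 mm, 43 mm high. Origin: centre of its underside. Starts 48 to 62 mm too far forward (scale's +x) and up to 12 mm aside of platform_mid, foot partly past the platform's front edge: it tips if pressed down on its front rim. Slides under a level push of 2 to 9 N
- tare_key (a joint): travel of the long tare key in m: 0 = up, 0.003 = pressed right down. Spring return, about 1.4 N to start and 3.5 N right down. The key is a rounded bar 44 mm (scale's y) by 16 mm (scale's x), its top 6 mm proud of the panel
- tare_top (a point): the centre of the tare key's top face, at (99, 0, 28) mm in the scale's frame; moves down with the key
- power_key (a joint): travel of the round power key in m, 0 = up, 0.003 = down; 18 mm diameter, 6 mm proud; must not be pressed
- power_top (a point): centre of the power key's top face, at (99, 62, 28) mm in the scale's frame
- unit_key (a joint): travel of the round unit key in m, 0 = up, 0.003 = down; 18 mm diameter, 6 mm proud; must not be pressed
- unit_top (a point): centre of the unit key's top face, at (99, -62, 28) mm in the scale's frame
- kawali: bystander: heavy aluminium kawali (round-bottomed pan), rim diameter 292 mm, 90 mm high, two loop handles along its own x that reach 183 mm from its centre; origin: centre of its underside
- lid: bystander: domed glass lid lying flat, 244 mm diameter, steel knob on top to 73 mm height; origin: centre of its underside
- strainer: bystander: small steel strainer, bowl 90 mm diameter and 32 mm high with a thin handle along its own +x to 140 mm from the bowl's centre, 36 mm high; origin: centre of the bowl's underside
- pinch_bowl: bystander: lime silicone pinch bowl, 86 mm diameter, 36 mm high; origin: centre of its underside
- jar: bystander: brown glass jar with steel cap, 66 mm diameter, 95 mm high; origin: centre of its underside
- spoon: bystander: wooden spoon lying flat, 280 mm long along its own x, under 35 mm high; origin: at its underside
- pepper_mill: bystander: turned dark wooden pepper mill, 54 mm diameter, 136 mm high; origin: centre of its underside
- measuring_cup: bystander: steel measuring cup, 74 mm diameter, 48 mm high, flat handle along its own +x to 136 mm from its centre; origin: centre of its underside
Things that resemble listed ones, but are neither listed nor needed, are in the scene too. What is shaped like the dish but purple or red is not meant.

How it is judged:
On the way, in this order (a step that is already met when the one before it is completed fails the run):
1. the dish stands upright in the middle of the platform (centre within 18 mm of it) (horizontal distance between dish and platform_mid below 0.018 m and angle between dish's own z axis and vertical below 0.1 rad and linear speed of dish below 0.01 m/s), for 0.2 s.
2. the tare key is pressed down (over 2 of its 3 mm) while nothing of the robot touches the dish (value of joint tare_key above 0.002 m and horizontal distance between dish and platform_mid below 0.018 m and contact force between each of the fingers, the arm and dish below 0.3 N), for 0.1 s.
At the end, for the whole second after the job is handed in: The dish stands upright and at rest on the platform, its centre within 18 mm of the platform's middle; the tare key has been pressed down after that and all three keys are up again; the scale lies flat, within 20 mm of where it was (horizontal distance between dish and platform_mid below 0.018 m and angle between dish's own z axis and vertical below 0.1 rad and z of dish in the frame of scale between 0.026 and 0.034 m and linear speed of dish below 0.02 m/s and value of joint each of tare_key, power_key, unit_key below 0.001 m and distance of scale from where it was at the start of the episode below 0.02 m and angle between scale's own z axis and vertical below 0.05 rad); the robot touches nothing.
It fails at once if a round key is pressed (over 1 mm) (value of joint any of power_key, unit_key above 0.001 m).
It fails at once if the dish is lifted or tipped (over 10 mm or 0.25 rad) or comes off the platform (z of dish in the frame of scale above 0.04 m or z of dish in the frame of scale below 0.018 m or angle between dish's own z axis and vertical above 0.25 rad).
It fails at once if the scale is shifted by over 20 mm, lifted or tipped (distance of scale from where it was at the start of the episode above 0.02 m or angle between scale's own z axis and vertical above 0.1 rad).
It fails at once if the robot presses on the scale or its keys, or pushes the dish, with over 22 N (contact force between any of the fingers, the arm and scale above 22 N or contact force between any of the fingers, the arm and dish above 22 N).
It fails at once if a bystander on the counter is shifted by over 15 mm (distance of any of kawali, lid, strainer, pinch_bowl, jar, spoon, pepper_mill, measuring_cup from where it was at the start of the episode above 0.015 m).
It also fails if it takes over 45 s, if anything falls off the work surface, if the arm or the gripper's body presses on something with over 40 N, if the wrist force passes 120 N, or if a joint passes its speed limit or range.

### The arm

A 6-joint arm with a two-finger parallel gripper is mounted at the origin on the work surface. World frame = base frame: x ahead of the robot, y to its left, z up, the work surface at z = 0. Lengths are in m, angles in rad, forces in N, time in s.
With the tool pointing down it reaches from about 0.35 to 0.775 m from the base axis. Payload 5.5 kg.
Tool frame: the origin (TCP) lies at the very end of the fingers, on their centre line; the grasp point (between the pads) lies env.hold_point_z behind it (env.hold_point_z is the distance from the TCP to the grasp point, in m); z points along the fingers, y is the line along which they close (so a half turn about z gives the same grasp; the last joint's range is limited). The gripper opens to 85 mm and grips with 20 to 120 N. Pads are 22 mm wide; open, the fingers measure 114 mm over their backs; the gripper's body (76 mm by 85 mm) begins 54 mm behind the grasp point. The pads swing forward as they close: fully open they stand 13 mm farther back than shut.
Start: joints at [1.116, 0.313, 0.046, 1.304, 0, 1.431], TCP at [0.178, 0.547, 0.231] pointing down, gripper open.
Joint ranges: [-2.76, 2.76], [-0.86, 1.69], [-1.03, 1.26], [-2.2, 2.34], [-1.47, 1.5], [-3.14, 3.14]. Speed limits (rad/s): [2.57, 2.57, 3.14, 3.14, 3.14, 3.14].

### API

Orientations are given as a unit quaternion [w, x, y, z].
In Python, from workcell import env gives the robot as it stands.
- The arm moves only by the tool carry_out, never from a script. Its argument "steps" is a list of rows, each a list of 3 entries, a list of its own where there are three numbers: the turn, a rotation vector about the tool's x, y, z in degrees, then the shift along the tool's x, y, z in cm, then the closure in counts, from 0 (fully open) to 255 (shut). A call has exactly 8 rows; each row is the pose to reach, as a shift and turn from the pose commanded when the call began, along the tool's axes at that moment; what a row does not reach only later rows make up. A row lasts 1/8 s, in which the tool goes at most 62.5 mm and 10.7 degrees, less where a joint would pass 70% of its speed; a pose out of reach is approached as far as the arm can. A call with a gripper value outside its range is refused whole. The fingers move at their own pace and stop on an object; "force" is the grip in N (left out, the last holds). Time passes only in rows, so rows that repeat a pose let the fingers close, or fill a call up. It gives the time, the measured TCP pose, the force, the opening and the grip force at its end, in the units of the state.
- env.get_state(): the state, without advancing time (a new reading comes with each control period).
- env.read_camera(name): name is "scene" or "side" or "wrist"; returns (picture, depth): 480x640x3 uint8, red, green, blue; 480x640 float32, m along the optical axis (not along the pixel's ray), 0 where there is no reading.
- env.get_calibration(name): a dict with "fx", "fy", "cx", "cy" (pixels), "origin" and "orientation" of the camera in the world. Camera axes: x right, y up, looking along -z (the intrinsics and any distortion apply to the point x, -y, -z); pixel columns grow to the right and rows downward; lengths in m; the calibration is good to about 2 mm. The wrist camera is an equidistant fisheye: a pixel r from the principal point sees the ray r / f radians off the axis. A picture is of the moment at which its call begins: read the wrist's pose just before it. get_calibration takes no time and is no camera call; for the wrist camera it gives the pose at the moment of the call.
- env.hand_in(): hands the job in; it is judged then, once.
The state is a dict: "clock": time; "joint_pos": joint angles; "qvel": joint speeds; "tau": joint torques, N m; "tcp_pos": TCP position; "orientation": TCP orientation; "wrist_force": force on the tool from outside, world axes, zero at the start; "ft_torque": the same for the moment, N m; "finger_gap": finger opening in m; "grip_force": force on a finger pad.
Only numpy, scipy, OpenCV 4.12 (cv2) and the standard library are available. Lean on these libraries where they do the work, as an engineer would, in place of code of your own. Each camera call takes 0.05 s, during which the arm holds its last target. There are 200 camera calls.

## Working session

There is one attempt and no reset: what is moved stays moved. The work goes in short steps, Python scripts to look and compute and a tool call to move; the robot and the scene stay as the last step left them, time stands still between calls to the robot, and variables do not carry over. Pictures are saved under pics/ and viewed, at most 10 in all, crops included, and the job is handed in when it is done.

Besides the shell and the picture viewer there is one more tool, called after "Request:" in YAML: its name, and indented under it one key for each argument. carry_out: Moves the arm, as the interface text tells. Its arguments: {"type":"object","properties":{"steps":{"type":"array","items":{"type":"array"}},"force":{"type":"number"}},"required":["steps"]}

```bash
ls; mkdir -p pics
cat > h.py <<'E'
import numpy as np,cv2
from scipy.spatial.transform import Rotation as R
from workcell import env
def rot(q): return R.from_quat([q[1],q[2],q[3],q[0]]).as_matrix()
def cloud(d,c):
    v,u=np.mgrid[0:480,0:640]
    p=np.stack([(u-c["cx"])/c["fx"]*d,-(v-c["cy"])/c["fy"]*d,-d],-1)
    return p@rot(c["orientation"]).T+np.array(c["origin"])
def save(n,p): cv2.imwrite(f"pics/{n}.png",cv2.cvtColor(p,cv2.COLOR_RGB2BGR))
E
python3 - <<'E'
from h import *
for n in ("scene","side"):
    p,d=env.read_camera(n); c=env.get_calibration(n); np.savez(n,p=p,d=d,P=cloud(d,c)); save(n,p); print(n,c)
s=env.get_state(); print(s, env.hold_point_z)
E
```

```text
pics
scene {'fx': 553.3423570293003, 'fy': 553.3423570293003, 'cx': 323.99564637763683, 'cy': 246.14998182169455, 'origin': array([1.72750835, 0.36514762, 1.02638598]), 'orientation': array([0.52899507, 0.26708463, 0.35200025, 0.72451766])}
side {'fx': 452.0601262246846, 'fy': 452.0601262246846, 'cx': 330.02918912572284, 'cy': 239.13963133680448, 'origin': array([ 0.23771406, -0.89689715,  1.0468476 ]), 'orientation': array([ 0.91366213,  0.37148709, -0.05952877, -0.15386743])}
{'clock': 0.1, 'joint_pos': array([1.11641246e+00, 3.13914123e-01, 4.51019419e-02, 1.30364482e+00,
       2.94401869e-05, 1.43120483e+00]), 'qvel': array([ 0.0004628 , -0.00369673,  0.00219617, -0.00138936, -0.00092576,
       -0.0008138 ]), 'tau': array([ 1.60561969e-03, -4.81724238e+01,  2.99245870e+01,  1.26964817e-02,
       -2.21810656e-04,  1.30214719e-06]), 'tcp_pos': array([0.17781921, 0.54632086, 0.23050826]), 'orientation': array([-2.57066568e-04,  1.56747066e-01,  9.87638430e-01, -7.89679633e-04]), 'wrist_force': array([0.44094126, 0.61799022, 0.35395327]), 'ft_torque': array([ 0.04007325,  0.02815324, -0.02855623]), 'grip_force': 0.0, 'finger_gap': 0.08536990790689529} 0.0187
```

View pics/scene.png

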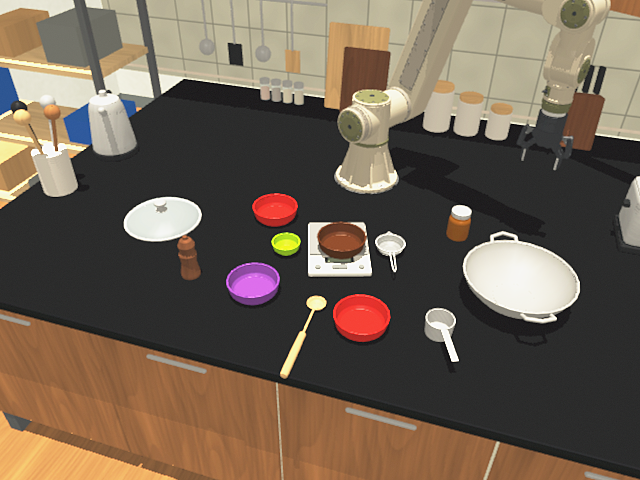

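View pics/side.png

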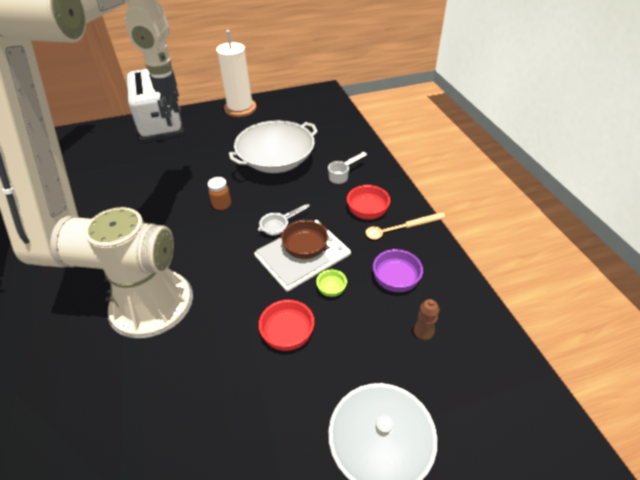

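The scene view shows the scale around (340,248), the brown dish at (341,238) and the keys along row 267. The side view shows the scale around (303,253) and the dish at (305,238). The strainer and pinch bowl stand either side of the scale.

```bash
cat > m.py <<'E'
from h import *
def measure(fresh=True,names=("scene","side")):
    for n in names:
        if fresh:
            p,d=env.read_camera(n); P=cloud(d,env.get_calibration(n))
        else:
            f=np.load(n+".npz"); p,d,P=f["p"],f["d"],f["P"]
        hsv=cv2.cvtColor(p,cv2.COLOR_RGB2HSV); H,S,V=[hsv[...,i].astype(int) for i in range(3)]
        roi=np.zeros((480,640),bool)
        if n=="scene": roi[195:290,300:380]=1
        else: roi[205:295,245:362]=1
        br=roi&(S>100)&(H<16)&(V>25)&(P[...,2]>.03)&(d>0)
        q=P[br]; rim=q[q[:,2]>np.percentile(q[:,2],97)-.008]
        A=np.c_[2*rim[:,:2],np.ones(len(rim))]
        # rim outer points: hull -> circle fit
        (cx,cy),r=cv2.minEnclosingCircle(rim[:,:2].astype(np.float32)*1000)
        h=cv2.convexHull(rim[:,:2].astype(np.float32)).reshape(-1,2)
        s=np.linalg.lstsq(np.c_[2*h,np.ones(len(h))],(h**2).sum(1),rcond=None)[0]
        print(n,"dish",len(rim),"rimz",np.percentile(q[:,2],[50,97]).round(4),"mec",round(cx,1),round(cy,1),round(r,1),"fit",(s[:2]*1000).round(1),round(1000*np.sqrt(s[2]+s[0]**2+s[1]**2),1))
        wh=(roi&(S<70)&(V>110)&(P[...,2]>.012)&(P[...,2]<.034)).astype(np.uint8)
        k,lab,st,ce=cv2.connectedComponentsWithStats(wh)
        i=1+np.argmax(st[1:,4]); w=P[lab==i]
        w=w[w[:,2]>.018]
        rc=cv2.minAreaRect(w[:,:2].astype(np.float32)*1000)
        print("scale",len(w),"rect",rc,"corners",cv2.boxPoints(rc).round(0).tolist(),"z",np.percentile(w[:,2],[5,30,50,95]).round(4))
if __name__=="__main__":
    measure(False)
    for n,(a,b,c,e) in {"scene":(200,285,295,415),"side":(205,295,235,365)}.items():
        p=np.load(n+".npz")["p"]; save(n+"_c",cv2.resize(p[a:b,c:e],None,fx=5,fy=5,interpolation=cv2.INTER_CUBIC))
E
python3 m.py
python3 - <<'E'
import cv2,numpy as np
a=cv2.imread("pics/scene_c.png");b=cv2.imread("pics/side_c.png")
b=b[:, :]
w=max(a.shape[1],b.shape[1]); z=[cv2.copyMakeBorder(i,0,0,0,w-i.shape[1],0) for i in (a,b)]
o=np.vstack(z); cv2.imwrite("pics/crops.png",cv2.resize(o,None,fx=.66,fy=.66));
E
```

```text
scene dish 287 rimz [0.048  0.0727] mec 474.9 42.4 76.9 fit [476.3  41.2] 72.4
scale 1276 rect ((468.3271789550781, 30.43341064453125), (239.7686309814453, 176.30288696289062), 18.632551193237305) corners [[327.0, 76.0], [383.0, -91.0], [610.0, -15.0], [554.0, 152.0]] z [0.0186 0.0209 0.0228 0.0307]
side dish 242 rimz [0.0416 0.0743] mec 471.6 37.5 74.3 fit [472.5  35.7] 71.5
scale 2092 rect ((459.1202392578125, 22.212745666503906), (241.080322265625, 182.59176635742188), 18.555461883544922) corners [[316.0, 70.0], [374.0, -103.0], [602.0, -26.0], [544.0, 147.0]] z [0.0195 0.0257 0.0288 0.0329]
```

View pics/crops.png

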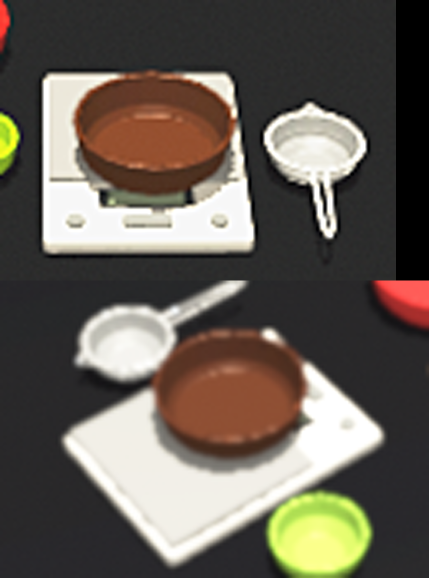

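Scale centre is about (465, 27) mm, yaw 18.6°, and the dish is about 50 mm forward and 8 mm to +y. I'll move over the front of the scale and check with the wrist camera.

Request:
carry_out:
  steps:
    - [[0,0,-4],[-4,-3,0],0]
    - [[0,0,-9],[-9,-6.7,0],0]
    - [[0,0,-13],[-14,-10.4,0],0]
    - [[0,0,-18],[-19,-14.1,0],0]
    - [[0,0,-23],[-24,-17.8,0],0]
    - [[0,0,-28],[-29,-21.5,0],0]
    - [[0,0,-32],[-34,-25.2,0],0]
    - [[0,0,-36.5],[-39,-29,0],0]

```text
clock: 1.1
tcp_pos: [0.4596, 0.1487, 0.2311]
orientation: [-0.0, -0.162, 0.987, 0.0]
wrist_force: [1.3, 1.0, -0.0]
finger_gap: 0.0852
grip_force: 0.0
```

Request:
carry_out:
  steps:
    - [[0,0,0],[-2,-4,0],0]
    - [[0,0,0],[-4,-8,0],0]
    - [[0,0,0],[-6,-11,0],0]
    - [[0,0,0],[-6.6,-11.6,0],0]
    - [[0,0,0],[-6.6,-11.6,0],0]
    - [[0,0,0],[-6.6,-11.6,0],0]
    - [[0,0,0],[-6.6,-11.6,0],0]
    - [[0,0,0],[-6.6,-11.6,0],0]

```text
clock: 2.1
tcp_pos: [0.5578, 0.062, 0.2316]
orientation: [0.0, -0.161, 0.987, 0.0]
wrist_force: [-0.7, -0.5, 0.1]
finger_gap: 0.0854
grip_force: 0.0
```

Run:
```python
from h import *
c=env.get_calibration("wrist"); p,d=env.read_camera("wrist"); np.savez("wrist",p=p,d=d,**c); save("wrist",p); print(c); s=env.get_state(); print(s["tcp_pos"],s["wrist_force"],s["joint_pos"])
```

```text
{'fx': 371.64829954431775, 'fy': 371.64829954431775, 'cx': 314.6222098617719, 'cy': 239.1269037547471, 'origin': array([0.48407777, 0.03701902, 0.3737578 ]), 'orientation': array([ 0.57666521, -0.09068031, -0.12592754,  0.80210758])}
[0.55797306 0.06188339 0.23160129] [-0.29790794  0.55024445  0.48500976] [-3.25907462e-02  2.86137269e-01  9.59859176e-03  1.29382080e+00
  1.06823088e-04 -3.55648957e-01]
```

View pics/wrist.png

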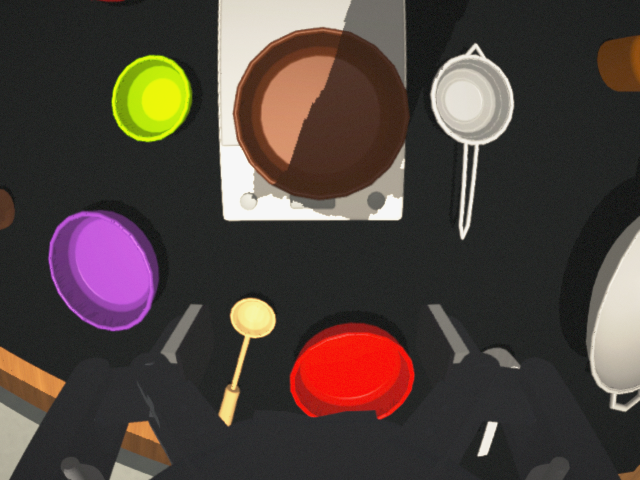

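The wrist view shows the round keys at (249,201) and (376,200), the scale's front corners at (224,219) and (402,219), and the dish rim centred near (321,113). I'll cast these onto their planes.

```bash
cat > w.py <<'E'
from h import *
def cast(uv,z,c):
    uv=np.atleast_2d(uv).astype(float); x=(uv[:,0]-c["cx"])/c["fx"]; y=(uv[:,1]-c["cy"])/c["fy"]
    th=np.hypot(x,y); k=np.sin(th)/np.maximum(th,1e-9)
    r=np.stack([x*k,-y*k,-np.cos(th)],-1)@rot(c["orientation"]).T; o=np.array(c["origin"])
    return (o+r*((z-o[2])/r[:,2])[:,None])[:,:2]
def dish(p,c,z=.073):
    hsv=cv2.cvtColor(p,cv2.COLOR_RGB2HSV)
    m=((hsv[...,1]>90)&((hsv[...,0]<14))&(hsv[...,2]>25)).astype(np.uint8)
    m=cv2.morphologyEx(m,cv2.MORPH_OPEN,np.ones((3,3)))
    cs,_=cv2.findContours(m,cv2.RETR_EXTERNAL,cv2.CHAIN_APPROX_NONE)
    out=[]
    for q in cs:
        if cv2.contourArea(q)<4000: continue
        h=cv2.convexHull(q).reshape(-1,2); w=cast(h,z,c)
        s=np.linalg.lstsq(np.c_[2*w,np.ones(len(w))],(w**2).sum(1),rcond=None)[0]
        out.append((s[:2],np.sqrt(s[2]+s[0]**2+s[1]**2),h.mean(0)))
    return out
E
python3 - <<'E'
from w import *
f=dict(np.load("wrist.npz")); p=f["p"]
for o in dish(p,f): print("dish",o)
g=cv2.cvtColor(p,cv2.COLOR_RGB2GRAY)
k=cast([[249,201],[376,200]],.028,f); fc=cast([[224,219.5],[402,219.5]],.021,f)
print("keys",k,"mid",k.mean(0),"dist",np.linalg.norm(k[1]-k[0]),"front",fc,np.linalg.norm(fc[0]-fc[1]))
for e in (k,fc):
    a=e[0]-e[1]; yaw=np.arctan2(a[1],a[0])-np.pi/2; print("yaw",np.degrees(yaw))
    ex=np.array([np.cos(yaw),np.sin(yaw)]); print("centre",e.mean(0)-ex*(.099 if e is k else .1195))
ex=np.array([np.cos(yaw),np.sin(yaw)]); ey=np.array([-ex[1],ex[0]])
mid=k.mean(0)-ex*.134
for o in dish(p,f):
    d=o[0]-mid; print("dish off",d@ex,d@ey)
E
```

```text
dish (array([0.70849577, 0.15289651]), np.float64(0.0684664633709732), array([359.38461538, 366.53846154]))
dish (array([0.47423234, 0.03899844]), np.float64(0.07080761330748014), array([322.10416667, 114.39583333]))
keys [[5.73308189e-01 5.14304767e-04]
 [5.33665763e-01 1.15569598e-01]] mid [0.55348698 0.05804195] dist 0.12169323072516272 front [[ 0.60114623 -0.01944148]
 [ 0.54445688  0.1493531 ]] 0.17805980281183323
yaw -160.98855412021535
centre [0.64708687 0.0902919 ]
yaw -161.43547010506921
centre [0.68608346 0.10300133]
dish off -0.04314210713818484 -0.04056832727831767
dish off 0.21519360226001338 -0.007179905242839922
```

Yaw is 18.8° and the platform middle is at (0.4266, 0.0149). The dish is 53 mm forward and 7.5 mm to +y of it. I'll use the open fingers as a two-point cradle and descend in front of the dish, above the keys.

Request:
carry_out:
  steps:
    - [[0,0,0],[-0.5,0.5,2],0]
    - [[0,0,0],[-0.5,0.5,6],0]
    - [[0,0,0],[-0.5,0.5,10],0]
    - [[0,0,0],[-0.5,0.5,14],0]
    - [[0,0,0],[-0.5,0.5,17],0]
    - [[0,0,0],[-0.5,0.5,18.5],0]
    - [[0,0,0],[-0.5,0.5,18.9],0]
    - [[0,0,0],[-0.5,0.5,18.9],0]

```text
clock: 3.15
tcp_pos: [0.5622, 0.0678, 0.0431]
orientation: [0.001, -0.16, 0.987, -0.0]
wrist_force: [0.0, 0.3, 0.4]
finger_gap: 0.0853
grip_force: 0.0
```

```bash
cat > look.py <<'E'
from w import *; import sys
c=env.get_calibration("wrist"); p,d=env.read_camera("wrist"); save(sys.argv[1],p); s=env.get_state(); print(s["tcp_pos"].round(4),s["wrist_force"].round(2))
ex=np.array([.9466,.322]); ey=np.array([-ex[1],ex[0]]); mid=np.array([.4266,.0149])
for o in dish(p,c):
    e=o[0]-mid; t=s["tcp_pos"][:2]-o[0]; print("dish",o[0].round(4),"r",o[1].round(4),"px",o[2].round(0),"off",(e@ex).round(4),(e@ey).round(4),"tcp rel dish",(t@ex).round(4),(t@ey).round(4))
E
python3 look.py w2
```

```text
[0.5624 0.0678 0.0435] [-0.11  0.08  1.62]
dish [0.4741 0.0389] r 0.0706 px [321. 163.] off 0.0527 0.0074 tcp rel dish 0.0929 -0.0011
```

View pics/w2.png

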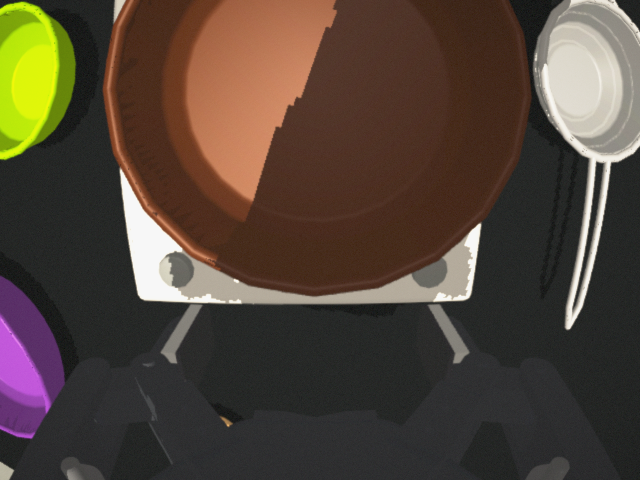

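Dish confirmed at (+52.7, +7.4) mm, with the front rim at pixel row 293. The fingertips are level at (200,305) and (432,305). I'll push gently.

Request:
carry_out:
  steps:
    - [[0,0,0],[0.8,0,0],0]
    - [[0,0,0],[1.6,0,0],0]
    - [[0,0,0],[2.1,0,0],0]
    - [[0,0,0],[2.5,0,0],0]
    - [[0,0,0],[2.9,-0.1,0],0]
    - [[0,0,0],[3.3,-0.1,0],0]
    - [[0,0,0],[3.7,-0.2,0],0]
    - [[0,0,0],[4.1,-0.2,0],0]

```text
clock: 4.2
tcp_pos: [0.5234, 0.0526, 0.0425]
orientation: [0.0, -0.16, 0.987, -0.0]
wrist_force: [1.8, 0.8, 1.1]
finger_gap: 0.0853
grip_force: 1.0
```

```bash
python3 look.py w3
```

```text
[0.5227 0.0526 0.0424] [1.77 0.52 1.08]
dish [0.4598 0.0302] r 0.0705 px [333. 195.] off 0.0364 0.0038 tcp rel dish 0.0667 0.0009
```

Contact is gentle at about 2 N and the dish has moved 16 mm. I'll continue.

Request:
carry_out:
  steps:
    - [[0,0,0],[0.4,0,0],0]
    - [[0,0,0],[0.8,-0.1,0],0]
    - [[0,0,0],[1.2,-0.1,0],0]
    - [[0,0,0],[1.6,-0.2,0],0]
    - [[0,0,0],[2.0,-0.2,0],0]
    - [[0,0,0],[2.4,-0.3,0],0]
    - [[0,0,0],[2.7,-0.3,0],0]
    - [[0,0,0],[2.9,-0.4,0],0]

```text
clock: 5.25
tcp_pos: [0.4967, 0.0399, 0.0423]
orientation: [-0.0, -0.16, 0.987, 0.0]
wrist_force: [1.1, 1.9, 0.8]
finger_gap: 0.0857
grip_force: 1.3
```

```bash
python3 look.py w4
```

```text
[0.4964 0.0397 0.0423] [1.32 1.21 1.4 ]
dish [0.4332 0.0177] r 0.0705 px [297. 210.] off 0.0072 0.0005 tcp rel dish 0.0669 0.0005
```

View pics/w4.png

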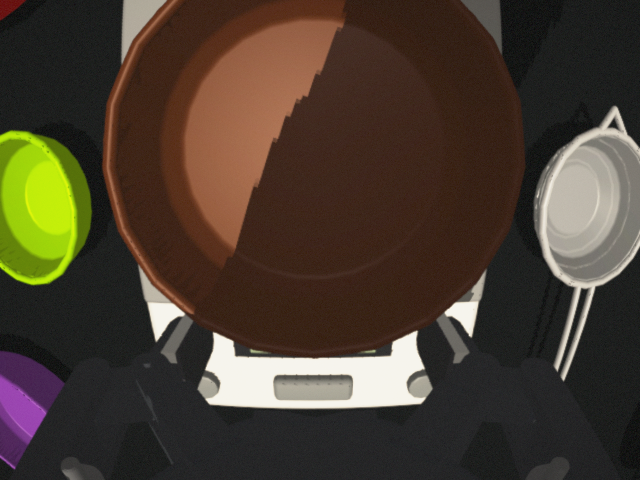

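The dish is 7 mm from the middle, held between both fingers, with the tare key at (313,387). I'll push 7 mm more and back off forward, staying level.

Request:
carry_out:
  steps:
    - [[0,0,0],[0.3,0,0],0]
    - [[0,0,0],[0.6,0,0],0]
    - [[0,0,0],[0.7,0,0],0]
    - [[0,0,0],[0.7,0,0],0]
    - [[0,0,0],[0.2,0,0],0]
    - [[0,0,0],[-1.0,0,0],0]
    - [[0,0,0],[-3.0,0,-1],0]
    - [[0,0,0],[-4.0,0,-5],0]

```text
clock: 6.3
tcp_pos: [0.5341, 0.053, 0.0905]
orientation: [-0.003, -0.161, 0.987, 0.001]
wrist_force: [0.4, 0.3, -0.4]
finger_gap: 0.0855
grip_force: 0.0
```

Request:
carry_out:
  steps:
    - [[0,0,0],[-1,0,-4],255]
    - [[0,0,0],[-2,0,-7],255]
    - [[0,0,0],[-2,0,-7],255]
    - [[0,0,0],[-2,0,-7],255]
    - [[0,0,0],[-2,0,-7],255]
    - [[0,0,0],[-2,0,-7],255]
    - [[0,0,0],[-2,0,-7],255]
    - [[0,0,0],[-2,0,-7],255]

```text
clock: 7.3
tcp_pos: [0.5537, 0.0588, 0.1621]
orientation: [-0.0, -0.16, 0.987, 0.0]
wrist_force: [-0.1, 0.4, -0.7]
finger_gap: -0.0003
grip_force: 0.0
```

```bash
python3 look.py w5
```

```text
[0.5538 0.0588 0.1622] [ 0.19 -0.62  0.45]
dish [0.4275 0.0153] r 0.0707 px [313.  83.] off 0.001 0.0001 tcp rel dish 0.1336 0.0005
```

View pics/w5.png

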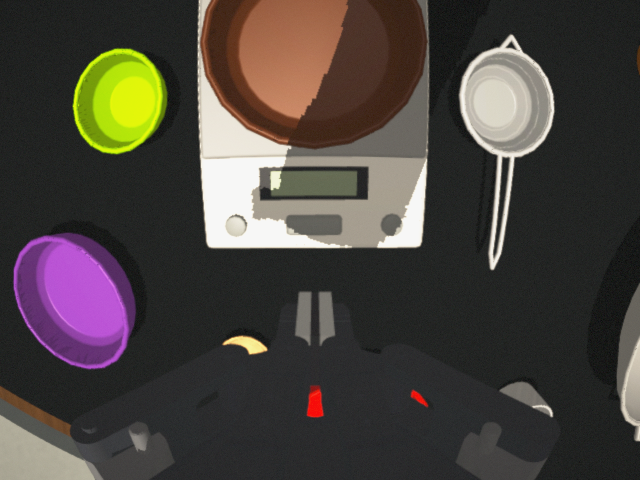

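The dish is centred within about 1 mm. The keys are at (236,225) and (391,224), the tare key at (314,224), and the fingers are shut. I'll locate the tare key from this view.

Run:
```python
from w import *
c=env.get_calibration("wrist"); s=env.get_state()
k=cast([[236,225],[391,224],[314,224.5]],.028,c); m=(k[0]+k[1])/2; print(k.round(4),m, np.linalg.norm(k[0]-k[1]))
ang=rot(s["orientation"]); 
for t in (m,k[2]): print("tool shift cm",100*ang.T@(np.r_[t,.028]-s["tcp_pos"]))
```

```text
[[ 0.5729 -0.    ]
 [ 0.5336  0.1148]
 [ 0.5533  0.0579]] [0.55325472 0.05739252] 0.12138424692749232
tool shift cm [ 0.09564303 -0.12126253 13.4215882 ]
tool shift cm [ 0.07842897 -0.07627032 13.42159329]
```

Request:
carry_out:
  steps:
    - [[0,0,0],[0.1,-0.1,2],255]
    - [[0,0,0],[0.1,-0.1,5],255]
    - [[0,0,0],[0.1,-0.1,8],255]
    - [[0,0,0],[0.1,-0.1,10.5],255]
    - [[0,0,0],[0.1,-0.1,12],255]
    - [[0,0,0],[0.1,-0.1,12.7],255]
    - [[0,0,0],[0.1,-0.1,12.9],255]
    - [[0,0,0],[0.1,-0.1,12.9],255]

```text
clock: 8.35
tcp_pos: [0.5538, 0.0576, 0.034]
orientation: [0.001, -0.16, 0.987, -0.0]
wrist_force: [1.0, -0.2, -0.0]
finger_gap: 0.0
grip_force: 0.0
```

```bash
python3 look.py w6
```

```text
[0.5539 0.0576 0.0341] [ 0.3  -0.34 -0.39]
dish [0.4279 0.0154] r 0.0703 px [312. 102.] off 0.0014 0.0001 tcp rel dish 0.1328 -0.0006
```

View pics/w6.png

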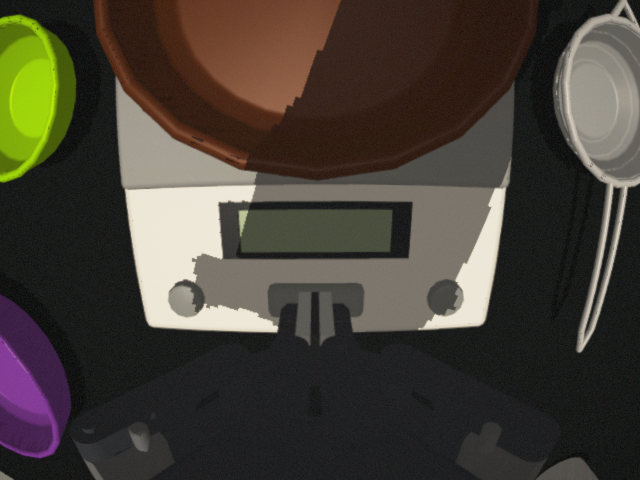

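The shut fingertips at (314,295) hang over the tare key at (316,300), clear of the dish and the round keys. I'll press slowly while watching the force.

Request:
carry_out:
  steps:
    - [[0,0,0],[0,0,0.2],255]
    - [[0,0,0],[0,0,0.4],255]
    - [[0,0,0],[0,0,0.5],255]
    - [[0,0,0],[0,0,0.6],255]
    - [[0,0,0],[0,0,0.7],255]
    - [[0,0,0],[0,0,0.75],255]
    - [[0,0,0],[0,0,0.75],255]
    - [[0,0,0],[0,0,0.75],255]

```text
clock: 9.4
tcp_pos: [0.5532, 0.0576, 0.0259]
orientation: [-0.0, -0.16, 0.987, 0.0]
wrist_force: [-1.7, -0.3, 2.8]
finger_gap: -0.0001
grip_force: 1.4
```

Request:
carry_out:
  steps:
    - [[0,0,0],[0,0,0.03],255]
    - [[0,0,0],[0,0,0.06],255]
    - [[0,0,0],[0,0,0.08],255]
    - [[0,0,0],[0,0,0.08],255]
    - [[0,0,0],[0,0,0.08],255]
    - [[0,0,0],[0,0,0.08],255]
    - [[0,0,0],[0,0,0.08],255]
    - [[0,0,0],[0,0,0.08],255]

```text
clock: 10.4
tcp_pos: [0.5532, 0.0576, 0.0251]
orientation: [0.0, -0.16, 0.987, 0.0]
wrist_force: [-2.6, 0.2, 4.0]
finger_gap: 0.0
grip_force: 2.4
```

Run:
```python
from h import *
import time
f=[]
for i in range(6):
    env.read_camera("scene"); s=env.get_state(); f.append(np.r_[s["wrist_force"],s["tcp_pos"][2]*1000])
print(np.mean(f,0).round(2),np.std(f,0).round(2))
```

```text
[-2.3  -0.18  4.98 25.03] [0.49 0.35 0.24 0.01]
```

The force is 5 N at z = 25.0 mm, so the key is right down. I'll withdraw.

Request:
carry_out:
  steps:
    - [[0,0,0],[0,0,-0.3],255]
    - [[0,0,0],[0,0,-0.8],255]
    - [[0,0,0],[0,0,-2],255]
    - [[0,0,0],[0,0,-5],255]
    - [[0,0,0],[-1,0,-9],255]
    - [[0,0,0],[-2,0,-13],255]
    - [[0,0,0],[-2,0,-15],255]
    - [[0,0,0],[-2,0,-15],255]

```text
clock: 11.7
tcp_pos: [0.5737, 0.0639, 0.1775]
orientation: [0.002, -0.16, 0.987, -0.0]
wrist_force: [0.3, 0.1, -0.4]
finger_gap: -0.0003
grip_force: 0.0
```

```bash
python3 look.py w7
```

```text
[0.5727 0.0639 0.1758] [ 0.1  -0.46 -0.25]
dish [0.4278 0.0156] r 0.0704 px [319.  59.] off 0.0014 0.0003 tcp rel dish 0.1527 -0.0009
```

View pics/w7.png

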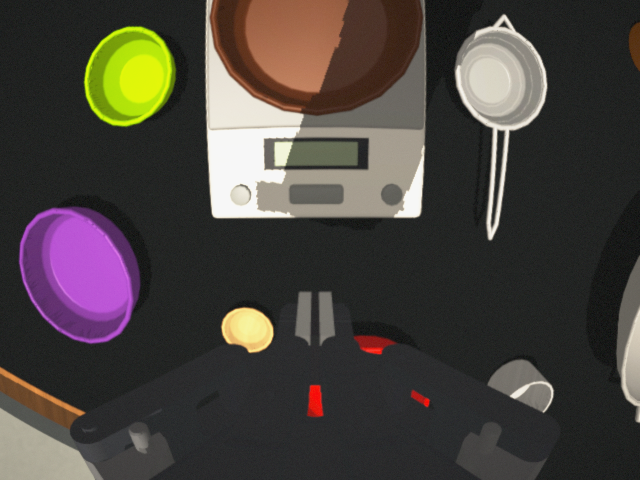

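The dish sits centred, with its front rim at pixel row 112. All three keys (row 194) are free and the hand is clear, so I'm handing in.

```bash
python3 -c "
from workcell import env
print(env.hand_in())"
```

```text
the job is handed in; nothing more can be done
None
```

The job is handed in, with no verdict returned: the dish measured about 1.4 mm from the platform's middle, the tare key was pressed to its stop (about 5 N) with the hand clear of the dish, and the hand was drawn away.

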